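# Close the lunch box vents in order

## Task

Close the vents of the three lunch box tiers by pressing each lid's round plug down fully home with the fingertips: first the large tier, then the medium one, then the small one. Press lightly, leave the tiers standing where they are (nothing is to be gripped, lifted or pushed about), and do not disturb the other things on the counter.

Things in the scene. Friction and masses are not known exactly. Their poses are not given: they have to be found in the camera images.
- tier_large: the large lunch box tier, a loose closed white plastic box with a grey clip-on lid, 130 x 100 mm and 62 mm high to the lid's flat top, about 600 g; origin at the centre of its underside, x along its long side, z up. All three tiers look alike but for size
- vent_large_top (a point): top centre of the large tier's vent plug, white, round, 22 mm across, near a short end of the lid, 41 mm from the lid's centre along the tier's +x; open, it stands about 14 mm above the lid, home 6 mm. Its soft cap also squeezes 1 mm per 3 N (5 mm at most) and springs back. The point moves with the cap
- vent_large (a joint): how far the large tier's vent plug is pushed down, m: 0 fully open, 0.008 at its hard stop (home). The cap's own squeeze is not counted. It moves straight down against a steady friction of about 3 N, has no spring and stays where it is left
- tier_medium: the medium lunch box tier, a loose closed white plastic box with a grey clip-on lid, 108 x 84 mm and 52 mm high to the lid's flat top, about 450 g; origin at the centre of its underside, x along its long side, z up. All three tiers look alike but for size
- vent_medium_top (a point): top centre of the medium tier's vent plug, white, round, 22 mm across, near a short end of the lid, 30 mm from the lid's centre along the tier's +x; open, it stands about 14 mm above the lid, home 6 mm. Its soft cap also squeezes 1 mm per 3 N (5 mm at most) and springs back. The point moves with the cap
- vent_medium (a joint): how far the medium tier's vent plug is pushed down, m: 0 fully open, 0.008 at its hard stop (home). The cap's own squeeze is not counted. It moves straight down against a steady friction of about 3 N, has no spring and stays where it is left
- tier_small: the small lunch box tier, a loose closed white plastic box with a grey clip-on lid, 86 x 68 mm and 42 mm high to the lid's flat top, about 350 g; origin at the centre of its underside, x along its long side, z up. All three tiers look alike but for size
- vent_small_top (a point): top centre of the small tier's vent plug, white, round, 22 mm across, near a short end of the lid, 19 mm from the lid's centre along the tier's +x; open, it stands about 14 mm above the lid, home 6 mm. Its soft cap also squeezes 1 mm per 3 N (5 mm at most) and springs back. The point moves with the cap
- vent_small (a joint): how far the small tier's vent plug is pushed down, m: 0 fully open, 0.008 at its hard stop (home). The cap's own squeeze is not counted. It moves straight down against a steady friction of about 3 N, has no spring and stays where it is left
- tumbler: glass tumbler, 64 mm across, 95 mm high, loose; origin under its centre. Bystander
- jar: small lidded spice jar, 50 mm across, 85 mm high, loose; origin under its centre. Bystander
- scraper: blue silicone scraper with a wooden handle, about 180 mm long, 48 mm wide, 13 mm high, lying flat; origin under its middle, x towards the blade. Bystander
- board: round olive wood board, 230 mm across, 16 mm thick; origin under its centre. Bystander
- rolling_pin: steel rolling pin, 42 mm across, 300 mm long along its y, lying on the board; origin under its middle. Bystander
- spoon: steel spoon with a wooden handle, 170 mm long, lying flat along its x; origin under it. Bystander
- bowl: white ceramic bowl, 116 mm across, 50 mm high; origin under its centre. Bystander
Things that resemble listed ones, but are neither listed nor needed, are in the scene too. What is shaped like the tier_medium but purple is not meant.

How it is judged:
On the way, in this order (a step that is already met when the one before it is completed fails the run):
1. the large tier's vent plug is pressed home (value of joint vent_large above 0.005 m and contact force between the fingers and tier_large above 0.3 N), for 0.02 s.
2. the medium tier's vent plug is pressed home (value of joint vent_medium above 0.005 m and contact force between the fingers and tier_medium above 0.3 N), for 0.02 s.
3. the small tier's vent plug is pressed home (value of joint vent_small above 0.005 m and contact force between the fingers and tier_small above 0.3 N), for 0.02 s.
At the end, for the whole second after the job is handed in: all three vent plugs are at least 5 mm of their 8 mm down, and every tier stands upright and still on the counter within 25 mm of where it began (value of joint each of vent_large, vent_medium, vent_small above 0.005 m and height (world z) of each of tier_large, tier_medium, tier_small below 0.006 m and angle between each of tier_large, tier_medium, tier_small's own z axis and vertical below 0.08 rad and distance of each of tier_large, tier_medium, tier_small from where it was at the start of the episode below 0.025 m and linear speed of each of tier_large, tier_medium, tier_small below 0.02 m/s); the robot touches nothing.
It fails at once if a vent plug is pressed before its turn ((value of joint vent_medium above 0.0035 m and value of joint vent_large below 0.005 m) or (value of joint vent_small above 0.0035 m and value of joint vent_medium below 0.005 m) or (value of joint vent_small above 0.0035 m and value of joint vent_large below 0.005 m)).
It fails at once if a tier is pressed hard (over 30 N) (contact force between any of the arm, the fingers and tier_large above 30 N or contact force between any of the arm, the fingers and tier_medium above 30 N or contact force between any of the arm, the fingers and tier_small above 30 N).
It fails at once if a tier is lifted (over 10 mm), tipped or pushed more than 25 mm (height (world z) of any of tier_large, tier_medium, tier_small above 0.01 m or angle between any of tier_large, tier_medium, tier_small's own z axis and vertical above 0.15 rad or distance of any of tier_large, tier_medium, tier_small from where it was at the start of the episode above 0.025 m).
It fails at once if a bystander is moved more than 25 mm (distance of any of tumbler, jar, scraper, board, rolling_pin, spoon, bowl from where it was at the start of the episode above 0.025 m).
It also fails if it takes over 48 s, if anything falls off the work surface, if the arm or the gripper's body presses on something with over 40 N, if the wrist force passes 120 N, or if a joint passes its speed limit or range.

## Robot

A 6-joint arm with a two-finger parallel gripper is mounted at the origin on the work surface. World frame = base frame: x ahead of the robot, y to its left, z up, the work surface at z = 0. Lengths are in m, angles in rad, forces in N, time in s.
With the tool pointing down it reaches from about 0.35 to 0.775 m from the base axis. Payload 5.5 kg.
Tool frame: the origin (TCP) lies midway between the tips of the shut fingers; the grasp point (between the pads) lies 19 mm behind it; z points along the fingers, y is the line along which they close (so a half turn about z gives the same grasp; the last joint's range is limited). The gripper opens to 85 mm and grips with 20 to 120 N. Pads are 22 mm wide; open, the fingers measure 114 mm over their backs; the gripper's body (76 mm by 85 mm) begins 54 mm behind the grasp point. The pads swing forward as they close: fully open they stand 13 mm farther back than shut.
Start: joints at [-1.344, 0.313, 0.046, 1.304, 0, 1.431], TCP at [0.206, -0.537, 0.231] pointing down, gripper open.
Joint ranges: [-2.76, 2.76], [-0.86, 1.69], [-1.03, 1.26], [-2.2, 2.34], [-1.47, 1.5], [-3.14, 3.14]. Speed limits (rad/s): [2.57, 2.57, 3.14, 3.14, 3.14, 3.14].

## Interface

Orientations are given as a unit quaternion [w, x, y, z].
In Python, from workcell import get_state, read_camera, camera_info, hand_in, recognise gives the robot as it stands.
- The arm moves only by the tool arm_command, never from a script. Its argument "moves" is one flat list of numbers, 7 for each row, row after row: the opening, from -1 (shut) to 1 (fully open), then the shift along the tool's x, y, z in mm, then the turn, a rotation vector about the tool's x, y, z in rad. A call has 1 to 8 rows; each row shifts and turns the commanded pose from where the row before left it, along the tool's axes as they then stand; what a row does not reach is not made up. A row lasts 1/8 s, in which the tool goes at most 62.5 mm and 10.7 degrees, less where a joint would pass 70% of its speed; a pose out of reach is approached as far as the arm can. A call with a gripper value outside its range is refused whole. The fingers move at their own pace and stop on an object; "newtons" is the grip in N (left out, the last holds). Time passes only in rows, so rows that do not move let the fingers close. It gives the time, the measured TCP pose, the force, the opening and the grip force at its end, in the units of the state.
- get_state(): the state, without advancing time (a new reading comes with each control period).
- read_camera(name): name is "scene" or "side" or "wrist"; returns (picture, depth): 420x560x3 uint8, blue, green, red; 420x560 float32, m along the optical axis (not along the pixel's ray), 0 where there is no reading.
- camera_info(name): a dict with "fovy" (degrees; the focal length in pixels is half the picture's height over the tangent of half this angle, whatever the lens; pixels are square), "cx", "cy" (the principal point, pixels), "k1" (the pictures are not rectified: a ray, as slopes to the right and down, at radius r is drawn at 1 + k1 r^2 times it, then the intrinsics apply), "eye" and "orientation" of the camera in the world; the wrist camera has in their place "tool_from_camera" (4x4, takes a point from camera to tool coordinates, whose origin is the TCP and whose axes are the flange's). Camera axes: x right, y down, z forward; pixel columns grow to the right and rows downward; lengths in m; the calibration is good to about 2 mm. A picture is of the moment at which its call begins: read the wrist's pose just before it. camera_info takes no time and is no camera call.
- hand_in(): hands the job in; it is judged then, once.
Trained networks look in the newest picture that a camera, given by its name, has taken for a name from the list of things; names that differ only in an ending like _2 or _b are one class to them, and where a whole thing is asked for, a point or a joint stands for the part that bears it (a point fixed in the world has none). Each returns a list of dicts, best first, with "confidence" (0 to 1); they miss things now and then, are a little off and sometimes report something else, mostly with a low value. They report only what shows in the picture. A call takes as long as a camera call. They do not tell look-alikes from the thing itself.
- recognise(camera, label): "point" ([column, row] in pixels, amid what is visible of it).
The state is a dict: "clock": time; "joint_pos": joint angles; "qvel": joint speeds; "tau": joint torques, N m; "tcp_pos": TCP position; "orientation": TCP orientation; "wrist_force": force on the tool from outside, world axes, zero at the start; "ft_torque": the same for the moment, N m; "finger_gap": finger opening in m; "grip_force": force on a finger pad.
Only numpy, scipy, OpenCV 4.12 (cv2) and the standard library are available. Lean on these libraries where they do the work, as an engineer would, in place of code of your own. Each camera call takes 0.05 s, during which the arm holds its last target. There are 200 camera calls.

## Working session

There is one attempt and no reset: what is moved stays moved. The work goes in short steps, Python scripts to look and compute and a tool call to move; the robot and the scene stay as the last step left them, time stands still between calls to the robot, and variables do not carry over. Pictures are saved under pics/ and viewed, at most 10 in all, crops included, and the job is handed in when it is done.

Besides the shell and the picture viewer there is one more tool, called after "Request:" as name(argument=value, ...) on one line, values as JSON. arm_command: Moves the arm, as the interface text tells. Its arguments: {"type":"object","properties":{"moves":{"type":"array"},"newtons":{"type":"number"}},"required":["moves"]}

```bash
mkdir -p pics
cat > h.py <<'E'
import numpy as np, cv2
from scipy.spatial.transform import Rotation as R
from workcell import *
def rot(q): return R.from_quat([q[1],q[2],q[3],q[0]]).as_matrix()
def cloud(cam):
    s=get_state(); im,d=read_camera(cam); c=camera_info(cam)
    f=210/np.tan(np.radians(c['fovy'])/2)
    v,u=np.mgrid[:420,:560].astype(float)
    K=np.array([[f,0,c['cx']],[0,f,c['cy']],[0,0,1.]])
    p=cv2.undistortPoints(np.stack([u.ravel(),v.ravel()],1)[:,None],K,np.array([c['k1'],0,0,0.])).reshape(420,560,2)
    P=np.dstack([p[...,0]*d,p[...,1]*d,d])
    if cam=='wrist':
        T=np.array(c['tool_from_camera']); P=P@T[:3,:3].T+T[:3,3]
        P=P@rot(s['orientation']).T+np.array(s['tcp_pos'])
    else: P=P@rot(c['orientation']).T+np.array(c['eye'])
    P[d==0]=np.nan
    return im,P
E
python3 - <<'E'
from h import *
for cam in('scene','side'):
    im,P=cloud(cam); cv2.imwrite(f'pics/{cam}.png',im); np.savez(f'{cam}.npz',im=im,P=P)
    for l in ('vent_large_top','vent_medium_top','vent_small_top','tier_large','tier_medium','tier_small','tumbler','jar','bowl','rolling_pin'):
        for r in recognise(cam,l)[:3]:
            c,w=np.array(r['point']).astype(int); print(cam,l,round(r['confidence'],2),c,w,P[w,c].round(3))
s=get_state();print(s)
E
```

```text
scene vent_large_top 0.42 257 224 [0.561 0.005 0.074]
scene vent_small_top 0.61 343 281 [0.455 0.285 0.047]
scene tier_large 0.58 259 220 [ 0.545 -0.01   0.062]
scene tier_medium 0.81 300 121 [ 0.191 -0.29   0.053]
scene tier_medium 0.63 223 162 [ 0.516 -0.279  0.052]
scene tier_medium 0.56 337 277 [0.46  0.265 0.043]
scene tier_small 0.71 335 286 [0.482 0.283 0.043]
scene tier_small 0.46 313 206 [0.352 0.01  0.005]
scene tumbler 0.65 274 171 [ 0.416 -0.12   0.096]
scene jar 0.64 321 239 [0.442 0.16  0.09 ]
scene jar 0.4 341 283 [0.466 0.289 0.054]
scene bowl 0.58 176 185 [ 0.686 -0.3    0.027]
scene rolling_pin 0.6 193 253 [ 0.763 -0.024  0.058]
scene rolling_pin 0.55 311 207 [0.362 0.013 0.011]
side vent_large_top 0.61 244 195 [0.559 0.012 0.073]
side vent_large_top 0.5 316 147 [ 0.501 -0.298  0.061]
side vent_medium_top 0.52 425 173 [ 0.181 -0.329  0.062]
side tier_large 0.91 260 202 [0.515 0.004 0.061]
side tier_medium 0.94 314 154 [ 0.496 -0.275  0.05 ]
side tier_medium 0.51 431 171 [ 0.171 -0.362  0.052]
side tier_small 0.6 209 290 [0.472 0.294 0.04 ]
side tumbler 0.69 320 182 
[... 161 characters left out ...]
5]
{'clock': 1.1, 'joint_pos': array([-1.34358725e+00,  3.13196366e-01,  4.60947679e-02,  1.30361080e+00,
        2.94667018e-05,  1.43119004e+00]), 'qvel': array([ 0.00071885,  0.00030184, -0.00135842,  0.0007401 , -0.00233577,
        0.00027295]), 'tau': array([ 6.77564349e-04, -4.80483842e+01,  2.98815250e+01,  4.95124204e-04,
       -1.82926278e-04,  3.79707359e-06]), 'tcp_pos': array([ 0.20622445, -0.53678337,  0.23132311]), 'orientation': array([4.12800417e-05, 9.83227904e-01, 1.82381158e-01, 1.65567763e-05]), 'wrist_force': array([ 0.41904125,  0.38357923, -0.45413682]), 'ft_torque': array([-0.02452309, -0.01778561, -0.0106863 ]), 'grip_force': 0.0, 'finger_gap': 0.08541988280000076}
```

Run:
```python
import numpy as np,cv2
a=np.load('scene.npz')['im'][90:340,130:400]; cv2.imwrite('pics/a.png',cv2.resize(a,(648,600),interpolation=cv2.INTER_CUBIC))
a=np.load('side.npz')['im'][100:340,150:470]; cv2.imwrite('pics/b.png',cv2.resize(a,(800,600),interpolation=cv2.INTER_CUBIC))
```

```text
(no output)
```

View pics/a.png

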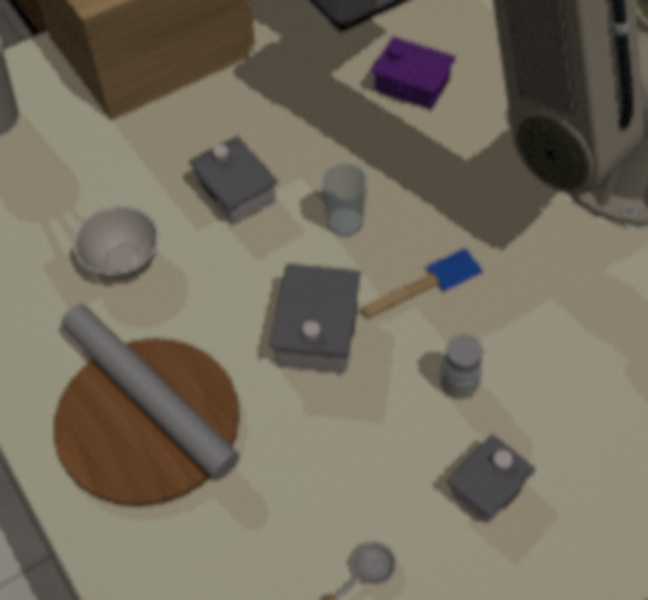

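View pics/b.png

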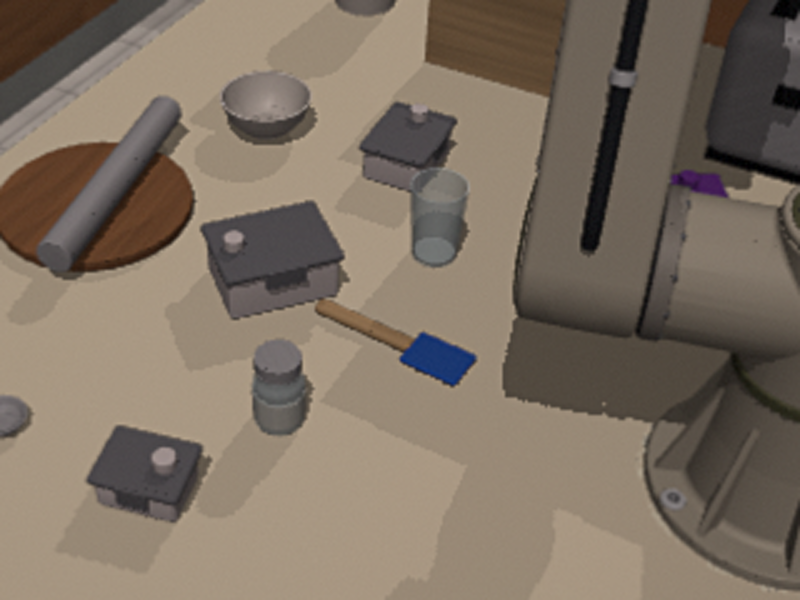

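Both views agree. In the scene image the plugs are at about (259,227) for large, (222,153) for medium and (340,281) for small. In the side image they're at (243,196), (318,145) and (215,284). The purple decoy sits apart, near the robot.

Run:
```python
import numpy as np
px={'large':((259,226),(243,196),.062),'medium':((222,153),(318,145),.052),'small':((340,281),(215,284),.042)}
for n,(a,b,h) in px.items():
  for cam,(c,r) in (('scene',a),('side',b)):
    P=np.load(cam+'.npz')['P'][r-12:r+13,c-12:c+13].reshape(-1,3)
    Q=P[(P[:,2]>h+.009)&(P[:,2]<h+.025)]
    L=P[abs(P[:,2]-h)<.004]
    print(n,cam,len(Q),np.median(Q,0).round(4),((Q.min(0)+Q.max(0))/2).round(4),np.ptp(Q,axis=0).round(3),'lid',np.median(L[:,2]).round(4))
```

```text
large scene 39 [0.5613 0.0157 0.0754] [0.5609 0.0158 0.0755] [0.021 0.021 0.008] lid 0.0621
large side 45 [0.5592 0.0158 0.0754] [0.559  0.0144 0.0747] [0.022 0.021 0.007] lid 0.0629
medium scene 28 [ 0.5036 -0.3074  0.0654] [ 0.5046 -0.3097  0.0662] [0.021 0.023 0.01 ] lid 0.0522
medium side 32 [ 0.5022 -0.3049  0.0666] [ 0.503  -0.3105  0.0667] [0.018 0.025 0.011] lid 0.053
small scene 46 [0.4674 0.2794 0.0546] [0.4661 0.2793 0.056 ] [0.019 0.021 0.009] lid 0.0423
small side 67 [0.4644 0.2797 0.0552] [0.4649 0.2784 0.0556] [0.022 0.02  0.007] lid 0.0429
```

Request:
arm_command(moves=[-1,0,0,0,0,0,-0.172,-1,0,0,0,0,0,-0.172,-1,0,0,0,0,0,-0.172,-1,0,0,0,0,0,-0.172,-1,0,0,0,0,0,-0.172,-1,0,0,0,0,0,-0.172,-1,0,0,0,0,0,-0.172,-1,0,0,0,0,0,0], newtons=20)

```text
clock: 2.1
tcp_pos: [0.2062, -0.5368, 0.2313]
orientation: [0.0, 0.708, 0.706, -0.0]
wrist_force: [-0.0, -0.6, -0.1]
finger_gap: 0.0002
grip_force: 0.0
```

Request:
arm_command(moves=[-1,46,29,0,0,0,0,-1,46,29,0,0,0,0,-1,46,29,0,0,0,0,-1,46,29,0,0,0,0,-1,46,29,0,0,0,0,-1,46,29,0,0,0,0,-1,46,29,0,0,0,0,-1,46,29,0,0,0,0])

```text
clock: 3.1
tcp_pos: [0.4391, -0.1673, 0.2316]
orientation: [0.001, 0.709, 0.706, 0.0]
wrist_force: [-0.1, -0.7, 0.2]
finger_gap: 0.0
grip_force: 0.0
```

Request:
arm_command(moves=[-1,46,30,10,0,0,0,-1,46,30,10,0,0,0,-1,46,30,10,0,0,0,-1,46,30,10,0,0,0,-1,0,0,0,0,0,0,-1,0,0,0,0,0,0])

```text
clock: 3.85
tcp_pos: [0.5579, 0.0153, 0.1911]
orientation: [-0.0, 0.708, 0.707, -0.0]
wrist_force: [0.5, -1.0, -0.2]
finger_gap: -0.0003
grip_force: 0.0
```

Request:
arm_command(moves=[-1,0,2,30,0,0,0,-1,0,0,30,0,0,0,-1,0,0,30,0,0,0,-1,0,0,15,0,0,0,-1,0,0,0,0,0,0])

```text
clock: 4.47
tcp_pos: [0.5593, 0.0143, 0.0859]
orientation: [-0.001, 0.708, 0.706, -0.001]
wrist_force: [-0.8, -0.2, 1.2]
finger_gap: -0.0001
grip_force: 0.0
```

Request:
arm_command(moves=[-1,0,0,3,0,0,0,-1,0,0,3,0,0,0,-1,0,0,2,0,0,0,-1,0,0,2,0,0,0,-1,0,0,2,0,0,0,-1,0,0,1,0,0,0,-1,0,0,0,0,0,0,-1,0,0,0,0,0,0])

```text
clock: 5.48
tcp_pos: [0.5603, 0.0153, 0.0734]
orientation: [0.0, 0.707, 0.707, 0.0]
wrist_force: [-1.2, 0.4, 2.4]
finger_gap: -0.0001
grip_force: 1.2
```

Request:
arm_command(moves=[-1,0,0,2,0,0,0,-1,0,0,2,0,0,0,-1,0,0,2,0,0,0,-1,0,0,0,0,0,0,-1,0,0,0,0,0,0])

```text
clock: 6.1
tcp_pos: [0.5603, 0.0152, 0.0673]
orientation: [0.0, 0.707, 0.707, 0.0]
wrist_force: [0.7, 0.9, 2.3]
finger_gap: 0.0001
grip_force: 1.2
```

Request:
arm_command(moves=[-1,0,0,1,0,0,0,-1,0,0,1,0,0,0,-1,0,0,0,0,0,0,-1,0,0,0,0,0,0])

```text
clock: 6.6
tcp_pos: [0.5603, 0.0153, 0.0658]
orientation: [0.0, 0.707, 0.707, 0.0]
wrist_force: [-1.5, 1.2, 6.7]
finger_gap: 0.0001
grip_force: 3.3
```

Request:
arm_command(moves=[-1,0,0,1,0,0,0,-1,0,0,0,0,0,0,-1,0,0,-15,0,0,0,-1,0,0,-30,0,0,0,-1,0,0,-35,0,0,0,-1,-35,-6,-20,0,0,0,-1,-48,-9,0,0,0,0,-1,-48,-9,0,0,0,0])

```text
clock: 7.6
tcp_pos: [0.5359, -0.117, 0.165]
orientation: [0.0, 0.707, 0.707, -0.0]
wrist_force: [0.8, 0.6, -1.3]
finger_gap: -0.0001
grip_force: 0.0
```

Request:
arm_command(moves=[-1,-48,-9,0,0,0,0,-1,-48,-9,0,0,0,0,-1,-48,-9,0,0,0,0,-1,-48,-6,0,0,0,0,-1,0,0,0,0,0,0,-1,0,0,0,0,0,0])

```text
clock: 8.35
tcp_pos: [0.5027, -0.3076, 0.1641]
orientation: [-0.001, 0.707, 0.707, -0.0]
wrist_force: [0.3, 0.2, -0.7]
finger_gap: -0.0001
grip_force: 0.0
```

```bash
cat > chk.py <<'E'
from h import *
import sys
T={'large':(.560,.0155,.062),'medium':(.503,-.308,.052),'small':(.466,.279,.042)}
for cam in ('scene','side','wrist'):
    im,P=cloud(cam); Q=P.reshape(-1,3)
    for n,(x,y,h) in T.items():
        q=Q[(np.hypot(Q[:,0]-x,Q[:,1]-y)<.02)&(Q[:,2]>h+.004)&(Q[:,2]<h+.03)]
        if len(q)>8: print(cam,n,len(q),np.median(q,0).round(4),((q.max(0)+q.min(0))/2).round(4),'top-lid',(np.percentile(q[:,2],80)-h).round(4))
E
python3 chk.py
```

```text
scene large 37 [0.561  0.0147 0.0679] [0.56   0.0121 0.0698] top-lid 0.0079
scene medium 37 [ 0.5046 -0.3085  0.065 ] [ 0.5055 -0.3087  0.0631] top-lid 0.0144
scene small 60 [0.468  0.2801 0.0537] [0.4659 0.2764 0.053 ] top-lid 0.0141
side large 37 [0.5589 0.0163 0.0687] [0.5625 0.0159 0.0703] top-lid 0.0077
side medium 44 [ 0.5021 -0.3054  0.0654] [ 0.4998 -0.3058  0.0635] top-lid 0.0154
side small 84 [0.4629 0.2811 0.0549] [0.4679 0.2813 0.0527] top-lid 0.0148
wrist medium 657 [ 0.5051 -0.3083  0.0645] [ 0.5055 -0.3093  0.0612] top-lid 0.0131
```

Request:
arm_command(moves=[-1,0,1,30,0,0,0,-1,0,0,30,0,0,0,-1,0,0,20,0,0,0,-1,0,0,9,0,0,0,-1,0,0,5,0,0,0,-1,0,0,3,0,0,0,-1,0,0,0,0,0,0,-1,0,0,0,0,0,0])

```text
clock: 9.5
tcp_pos: [0.5045, -0.3081, 0.0679]
orientation: [0.001, 0.707, 0.707, 0.0]
wrist_force: [-0.6, -0.3, 0.5]
finger_gap: 0.0003
grip_force: 0.0
```

Request:
arm_command(moves=[-1,0,0,2,0,0,0,-1,0,0,2,0,0,0,-1,0,0,2,0,0,0,-1,0,0,2,0,0,0,-1,0,0,2,0,0,0,-1,0,0,0,0,0,0,-1,0,0,0,0,0,0])

```text
clock: 10.38
tcp_pos: [0.5044, -0.308, 0.0574]
orientation: [0.0, 0.707, 0.707, -0.0]
wrist_force: [0.2, -0.7, 2.0]
finger_gap: 0.0005
grip_force: 1.0
```

Request:
arm_command(moves=[-1,0,0,1,0,0,0,-1,0,0,1,0,0,0,-1,0,0,1,0,0,0,-1,0,0,0,0,0,0,-1,0,0,0,0,0,0])

```text
clock: 11.0
tcp_pos: [0.5045, -0.308, 0.0553]
orientation: [0.001, 0.707, 0.707, 0.0]
wrist_force: [-0.8, -1.0, 8.9]
finger_gap: 0.0005
grip_force: 4.1
```

Request:
arm_command(moves=[-1,0,0,-15,0,0,0,-1,0,0,-35,0,0,0,-1,0,0,-40,0,0,0,-1,30,-2,-20,0,0,0,-1,49,-3,0,0,0,0,-1,49,-3,0,0,0,0,-1,49,-3,0,0,0,0,-1,49,-3,0,0,0,0])

```text
clock: 12.0
tcp_pos: [0.489, -0.0799, 0.1642]
orientation: [-0.001, 0.707, 0.707, -0.0]
wrist_force: [0.0, -0.4, 0.7]
finger_gap: 0.0
grip_force: 0.0
```

Request:
arm_command(moves=[-1,49,-3,0,0,0,0,-1,49,-3,0,0,0,0,-1,49,-3,0,0,0,0,-1,49,-3,0,0,0,0,-1,49,-3,0,0,0,0,-1,49,-4,0,0,0,0,-1,49,-4,0,0,0,0,-1,18,-4,0,0,0,0])

```text
clock: 13.0
tcp_pos: [0.4619, 0.2813, 0.164]
orientation: [-0.0, 0.706, 0.708, -0.001]
wrist_force: [-0.2, 0.3, -0.1]
finger_gap: -0.0003
grip_force: 0.0
```

Request:
arm_command(moves=[-1,0,0,0,0,0,0,-1,0,0,0,0,0,0])

```text
clock: 13.25
tcp_pos: [0.463, 0.2781, 0.1641]
orientation: [0.0, 0.707, 0.707, -0.001]
wrist_force: [1.0, 0.2, -0.1]
finger_gap: 0.0002
grip_force: 0.0
```

```bash
python3 chk.py
```

```text
scene large 33 [0.5622 0.0171 0.0678] [0.5622 0.0166 0.0682] top-lid 0.0076
scene medium 22 [ 0.5041 -0.3087  0.0578] [ 0.5038 -0.3063  0.0588] top-lid 0.0086
scene small 65 [0.4675 0.2803 0.0536] [0.4676 0.2795 0.0532] top-lid 0.014
side large 38 [0.5586 0.0165 0.0685] [0.5639 0.0184 0.0688] top-lid 0.0079
side medium 26 [ 0.5031 -0.3072  0.0585] [ 0.4991 -0.31    0.0588] top-lid 0.007
side small 86 [0.4635 0.281  0.0542] [0.4652 0.2809 0.0527] top-lid 0.0142
wrist small 601 [0.4669 0.2813 0.0531] [0.4673 0.2805 0.0508] top-lid 0.0117
```

Next is the small plug: aim for (0.466, 0.280) and descend about 96 mm to just above it.

Request:
arm_command(moves=[-1,2,3,30,0,0,0,-1,0,0,30,0,0,0,-1,0,0,25,0,0,0,-1,0,0,12,0,0,0,-1,0,0,6,0,0,0,-1,0,0,3,0,0,0,-1,0,0,0,0,0,0,-1,0,0,0,0,0,0])

```text
clock: 14.4
tcp_pos: [0.4667, 0.2814, 0.0589]
orientation: [0.0, 0.707, 0.707, 0.001]
wrist_force: [-0.5, -0.1, -0.2]
finger_gap: -0.0002
grip_force: 0.0
```

Request:
arm_command(moves=[-1,0,0,2,0,0,0,-1,0,0,2,0,0,0,-1,0,0,2,0,0,0,-1,0,0,2,0,0,0,-1,0,0,2,0,0,0,-1,0,0,0,0,0,0,-1,0,0,0,0,0,0])

```text
clock: 15.28
tcp_pos: [0.4663, 0.2813, 0.0483]
orientation: [0.0, 0.707, 0.707, 0.0]
wrist_force: [-0.5, 0.0, 1.2]
finger_gap: 0.0002
grip_force: 1.0
```

Request:
arm_command(moves=[-1,0,0,1,0,0,0,-1,0,0,1,0,0,0,-1,0,0,1,0,0,0,-1,0,0,0.5,0,0,0,-1,0,0,0,0,0,0,-1,0,0,0,0,0,0])

```text
clock: 16.02
tcp_pos: [0.4664, 0.2813, 0.0454]
orientation: [0.0, 0.707, 0.707, 0.0]
wrist_force: [-1.0, -0.8, 7.9]
finger_gap: 0.0001
grip_force: 3.9
```

Request:
arm_command(moves=[-1,0,0,-15,0,0,0,-1,0,0,-35,0,0,0,-1,0,0,-40,0,0,0,-1,0,0,-20,0,0,0,-1,0,0,0,0,0,0,-1,0,0,0,0,0,0])

```text
clock: 16.77
tcp_pos: [0.4656, 0.2809, 0.1538]
orientation: [-0.0, 0.707, 0.707, -0.001]
wrist_force: [-0.1, -0.2, 0.3]
finger_gap: -0.0004
grip_force: 0.0
```

```bash
python3 chk.py
```

```text
scene large 34 [0.5606 0.0161 0.0686] [0.5612 0.0194 0.0699] top-lid 0.0082
scene medium 21 [ 0.5052 -0.3074  0.059 ] [ 0.5066 -0.3063  0.0595] top-lid 0.0088
scene small 43 [0.4663 0.2799 0.048 ] [0.4669 0.2785 0.0492] top-lid 0.0072
side large 37 [0.5583 0.0163 0.0691] [0.5621 0.0163 0.069 ] top-lid 0.0084
side medium 26 [ 0.5024 -0.3077  0.0585] [ 0.5035 -0.3082  0.0589] top-lid 0.0079
side small 68 [0.4641 0.2798 0.0487] [0.467  0.2785 0.0493] top-lid 0.0079
wrist small 455 [0.4671 0.2805 0.0468] [0.4671 0.2803 0.0473] top-lid 0.0053
```

All three plugs are down and the arm is clear.

```bash
python3 -c "from workcell import *; print(hand_in())"
```

```text
the job is handed in; nothing more can be done
None
```

I pressed all three vent plugs home in order (large, medium, small), with the last wrist readings while pressing all under 9 N. The cameras show each plug down and still in its place, and I handed the job in at about 17 s with the arm clear; no verdict was returned.

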